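# Load the bead rod for the kiln

## Robot

A 7-joint arm with a two-finger parallel gripper is mounted at the origin on the work surface. World frame = base frame: x ahead of the robot, y to its left, z up, the work surface at z = 0. Lengths are in m, angles in rad, forces in N, time in s.
With the tool pointing down it reaches from about 0.35 to 0.9 m from the base axis. Payload 8.1 kg.
Tool frame: the origin (TCP) lies on the centre line of the jaws, within the pads' length; the fingertips stand 19 mm ahead of it and the grasp point (between the pads) is the TCP; z points along the fingers, y is the direction in which the jaws open and shut (so a half turn about z gives the same grasp; the last joint's range is limited). The gripper opens to 92 mm and grips with 3 to 60 N. Pads are 19 mm wide; open, the fingers measure 130 mm over their backs; the gripper's body (75 mm by 190 mm) begins 47 mm behind the grasp point.
Start: joints at [1.051, 0.434, 0.025, 1.573, -0.012, 1.134, -0.075], TCP at [0.253, -0.572, 0.216] pointing down, gripper open.
Joint ranges: [-2.62, 2.62], [-0.44, 2.09], [-1.27, 1.32], [0.08, 2.57], [-1.32, 4.46], [0.12, 2], [-2.74, 2.74]. Speed limits (rad/s): [2.22, 2.22, 3.01, 3.01, 3.14, 3.14, 3.14].

## Interface

Orientations are given as a rotation vector (axis times angle).
In Python, from cell import monitor, imaging, workorder, outline_of gives the robot as it stands.
- The arm moves only by the tool move_arm, never from a script. Its argument "series" is a list of rows, each a list of 6 numbers: the shift along the world's x, y, z in cm, then the turn, a rotation vector about the world's x, y, z in degrees. A call has 1 to 8 rows; each row shifts and turns the commanded pose from where the row before left it; what a row does not reach is not made up. A row lasts 1/10 s, in which the tool goes at most 50 mm and 8.59 degrees, less where a joint would pass 70% of its speed; a pose out of reach is approached as far as the arm can. A call with a gripper value outside its range is refused whole. "grip" is the opening, from 0 (shut) to 1 (fully open), set as the call begins (left out, the last holds). The fingers move at their own pace and stop on an object; "force" is the grip in N (left out, the last holds). Time passes only in rows, so rows that do not move let the fingers close. It gives the time, the measured TCP pose, the force and the opening at its end, in the units of the state.
- monitor.observe(): the state, without advancing time (a new reading comes with each control period).
- imaging.get_image(name): name is "scene" or "side" or "wrist"; returns a dict with "color" (384x512x3 uint8, red, green, blue), "fx", "fy", "cx", "cy" (pixels), "rvec" (rotation vector, rad) and "tvec" (3), from world to camera coordinates, as OpenCV has them; the wrist camera has in their place "mount" (4x4, takes a point from camera to tool coordinates, whose origin is the TCP and whose axes are the flange's). Camera axes: x right, y down, z forward; pixel columns grow to the right and rows downward; lengths in m; the calibration is good to about 2 mm. A picture is of the moment at which its call begins: read the wrist's pose just before it. There is no depth.
- workorder.sign_off(): hands the job in, once; it reports no verdict.
Trained networks look in the newest picture that a camera, given by its name, has taken for a name from the list of things; names that differ only in an ending like _2 or _b are one class to them, and where a whole thing is asked for, a point or a joint stands for the part that bears it (a point fixed in the world has none). Each returns a list of dicts, best first, with "p" (0 to 1); they miss things now and then, are a little off and sometimes report something else, mostly with a low value. They report only what shows in the picture. A call takes as long as a camera call. They do not tell look-alikes from the thing itself.
- outline_of(camera, thing): "mask" (384x512 bool, what is visible of it) and "rect" ([left, top, width, height] in pixels, round what is visible of it).
The state is a dict: "clock": time; "joints": joint angles; "dq": joint speeds; "joint_efforts": joint torques, N m; "position": TCP position; "ee_rot": TCP orientation; "force": force on the tool from outside, world axes, zero at the start; "ft_torque": the same for the moment, N m; "width": opening from 0.0 (shut) to 1.0 (fully open).
Only numpy, scipy, OpenCV 4.12 (cv2) and the standard library are available. Lean on these libraries where they do the work, as an engineer would, in place of code of your own. Each camera call takes 0.05 s, during which the arm holds its last target. There are 200 camera calls.

## Task

Take the bead rod off the firing rack by its wooden handle, thread it up through all three freshly glazed rings standing in the sloping loading stand, and lift them out together on the rod. Then lay the rod back across the two V posts of the firing rack as it lay before, all three rings hanging between the posts, and let go of it only there. The glaze is wet: never touch the rings with the gripper or arm, do not drop one, and leave the other things on the table where they are.

Things in the scene. Friction and masses are not known exactly. Their poses are not given: they have to be found in the camera images.
- rod_grip (a point): middle of the bead rod's wooden handle, on the rod's axis; x runs along the rod from handle to tip. The handle is 80 mm long (x -40 to 40), 24 mm wide (y), 30 mm tall (z). Rod 110 g, balance point of the empty rod about x = 70 mm. At the start it lies level in the rack's two posts, tip end in the far one, axis 76 mm above the table, handle overhanging the near post
- rod_collar (a point): middle of the rod's brass collar, 24 mm in diameter, 4 mm thick, 68 mm from the middle of the handle. Rings cannot pass it. Between handle and collar is a bare round neck 26 mm long, 8 mm in diameter
- rod_tip (a point): rounded end of the rod's straight steel shank, 8 mm in diameter, 190 mm from the middle of the handle; the shank is bare for 120 mm from collar to tip. Rings stay where they are on a level rod; at a 30 degree slope they may slide towards its lower end
- rack: fixed firing rack: cream slab 170 x 90 x 14 mm with two dark steel V posts; origin is the middle of the slab's underside, x points from the near post (handle side) to the far post (tip side). A rod lying in it has its axis at y = 0, 76 mm high, tip towards +x, handle's middle at x = -111.5 mm, give or take 8 mm
- rack_near (a point): bottom of the V in the near post, 58.5 mm from the rack's middle, 70 mm high; the post is 8 mm thick along x, the V sides slope 45 degrees and end 91 mm high. The rod's neck (between handle and collar) lies here
- rack_far (a point): bottom of the V in the far post, same shape, +58.5 mm from the rack's middle; the shank lies here 170 mm from the middle of the handle, the rings on the near side of it
- stand: fixed wooden loading stand on a base 130 x 90 mm, top about 240 mm high; origin is the middle of the underside, x points (level) the way its row of three slots rises, 30 degrees above level. Slots open at the top, square to the row, 72 mm wide over the side walls; the ring dividers leave a gap 26 mm wide down the middle for the rod
- stand_row (a point): middle of the row of slots on the line of hole centres, 200 mm above the stand's origin (axes as the stand's). The line runs along (0.866, 0, 0.5) in the stand's axes; slot middles at -22 (low), 0, +22 mm along it. Dividers reach 8.7 mm above the line, square to it; the end ones stop 36.5 mm from this point. The way into the low end along the line is free
- ring_a_mid (a point): glazed clay ring (blue), 50 mm outside, 20 mm hole, 12 mm thick, about 40 g, standing on edge in the lowest slot of the stand. This point is the middle of its hole and thickness; z is the ring's own axis, at the start up along the row. It starts some 1.4 mm down the row from its slot's middle, with about 2 mm of play sideways
- ring_b_mid (a point): glazed clay ring (white), 50 mm outside, 20 mm hole, 12 mm thick, about 40 g, standing on edge in the middle slot of the stand. This point is the middle of its hole and thickness; z is the ring's own axis, at the start up along the row. It starts some 1.4 mm down the row from its slot's middle, with about 2 mm of play sideways
- ring_c_mid (a point): glazed clay ring (red-brown), 50 mm outside, 20 mm hole, 12 mm thick, about 40 g, standing on edge in the highest slot of the stand. This point is the middle of its hole and thickness; z is the ring's own axis, at the start up along the row. It starts some 1.4 mm down the row from its slot's middle, with about 2 mm of play sideways
- glaze_jar: blue jar, 60 mm across, 75 mm tall, beside the stand; bystander, origin under its middle
- fire_brick: cream fire brick 60 x 90 x 50 mm, beyond the rack's tip end; bystander, origin under its middle
- brush_cup: white cup 72 mm across, 90 mm tall; bystander, origin under its middle
- plaster_mould: round plaster mould 90 mm across, 55 mm tall; bystander, origin under its middle
- glaze_brush: brush lying on the table; bystander
- scraper: spatula lying on the table; bystander
- test_bowl: red-brown bowl 100 mm across, 45 mm tall; bystander, origin under its middle
There are look-alikes about, which are no part of the job. Of the things shaped like the part that bears ring_a_mid, the blue one is meant. What is shaped like the part that bears rod_grip but black is not meant.

How it is judged:
By the outcome, as a careful person would: the job done as asked, in the order asked, and still so for the second after the job is handed in, with the robot touching nothing.
It also fails if it takes over 58 s, if anything falls off the work surface, if the arm or the gripper's body presses on something with over 40 N, if the wrist force passes 120 N, or if a joint passes its speed limit or range.

## Working session

There is one attempt and no reset: what is moved stays moved. The work goes in short steps, Python scripts to look and compute and a tool call to move; the robot and the scene stay as the last step left them, time stands still between calls to the robot, and variables do not carry over. Pictures are saved under pics/ and viewed, about 8 in all and at most 12, crops included, and the job is handed in when it is done.

Besides the shell and the picture viewer there is one more tool, called after "Call:" by a JSON object that holds its "name" and its "arguments". move_arm: Moves the arm, as the interface text tells. Its arguments: {"type":"object","properties":{"series":{"type":"array"},"grip":{"type":"number"},"force":{"type":"number"}},"required":["series"]}

```bash
ls; mkdir -p pics; cat > h.py <<'E'
import numpy as np, cv2
from cell import monitor, imaging, workorder, outline_of
def snap(n):
    s=monitor.observe(); im=imaging.get_image(n); return s,im
def save(im,f): cv2.imwrite('pics/'+f,cv2.cvtColor(im,cv2.COLOR_RGB2BGR))
E
python3 - <<'E'
from h import *
ims=[]
for n in ('scene','side'):
    s,im=snap(n); ims.append(im['color']); print(n,{k:np.round(v,4).tolist() for k,v in im.items() if k!='color'})
    for t in ['rod_grip','ring_a_mid','stand','rack','glaze_jar','fire_brick','brush_cup','plaster_mould','test_bowl','glaze_brush','scraper']:
        print(t,[(round(float(d['p']),2),[round(float(v)) for v in d['rect']]) for d in outline_of(n,t)])
    save(cv2.resize(im['color'],(800,600),interpolation=cv2.INTER_CUBIC),n+'0.png')
print(s)
E
```

```text
pics
scene {'fx': 448.0993, 'fy': 448.0993, 'cx': 257.2874, 'cy': 192.7085, 'rvec': [2.1196, 1.5751, -0.4462], 'tvec': [-0.0695, -0.301, 1.6405]}
rod_grip [(0.62, [228, 189, 68, 40]), (0.62, [144, 133, 43, 55]), (0.57, [318, 208, 60, 70])]
ring_a_mid [(0.7, [289, 250, 14, 19]), (0.61, [340, 221, 12, 16])]
stand [(0.73, [315, 208, 67, 71]), (0.61, [229, 188, 64, 44])]
rack [(0.96, [248, 184, 58, 53])]
glaze_jar [(0.55, [354, 272, 25, 27])]
fire_brick [(0.79, [298, 164, 32, 29])]
brush_cup [(0.84, [134, 202, 28, 33])]
plaster_mould [(0.78, [139, 297, 39, 36])]
test_bowl [(0.59, [350, 148, 26, 29])]
glaze_brush [(0.75, [372, 200, 65, 29])]
scraper [(0.69, [92, 229, 35, 92]), (0.46, [251, 184, 53, 50])]
side {'fx': 397.1614, 'fy': 397.1614, 'cx': 256.4501, 'cy': 189.1651, 'rvec': [2.2336, -0.1455, 0.0851], 'tvec': [-0.4371, 0.1184, 1.5558]}
rod_grip [(0.83, [163, 256, 40, 26]), (0.56, [252, 192, 27, 32])]
ring_a_mid [(0.55, [292, 200, 13, 11]), (0.54, [301, 151, 10, 8])]
stand [(0.69, [287, 136, 28, 60])]
rack [(0.64, [243, 183, 28, 44])]
glaze_jar [(0.51, [319, 164, 16, 21])]
fire_brick
[... 256 characters left out ...]
'clock': 0.6, 'joints': array([ 1.05140109,  0.43448103,  0.02500987,  1.57321413, -0.01159906,
        1.1340152 , -0.07512889]), 'dq': array([-1.51891270e-03, -6.98307110e-04,  1.82972133e-04, -8.72663396e-05,
       -3.78474507e-04,  1.10078434e-03, -2.12847295e-03]), 'joint_efforts': array([-1.41276912e-03, -6.67343259e+01,  9.82983448e-01, -3.14696217e+01,
       -6.07324555e-02,  3.31093802e-02, -3.34947651e-05]), 'position': array([ 0.25298955, -0.57150943,  0.21554828]), 'ee_rot': array([ 3.07362955e+00,  6.49777132e-01, -1.28133908e-05]), 'force': array([-0.20038585,  0.87084694,  0.3977992 ]), 'ft_torque': array([-0.02095849,  0.03640452, -0.03523681]), 'width': 0.9998767805560144}
```

View pics/scene0.png

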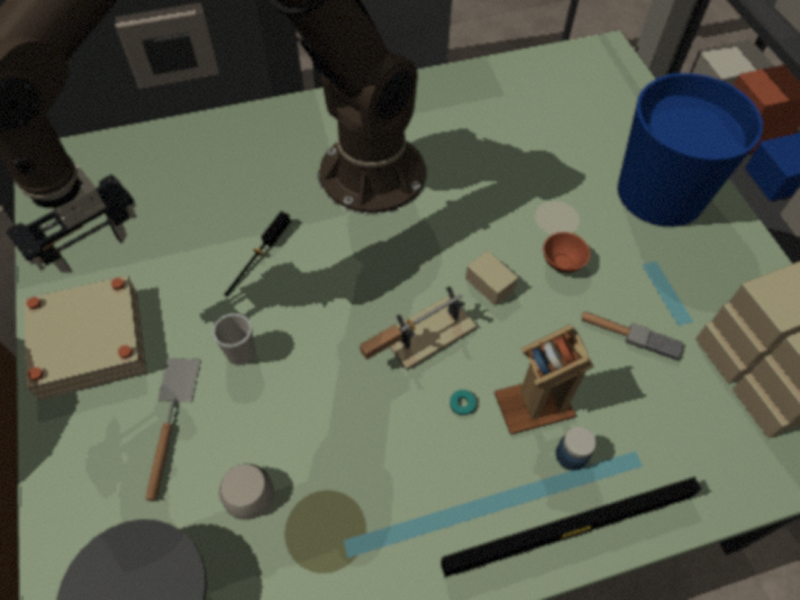

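View pics/side0.png

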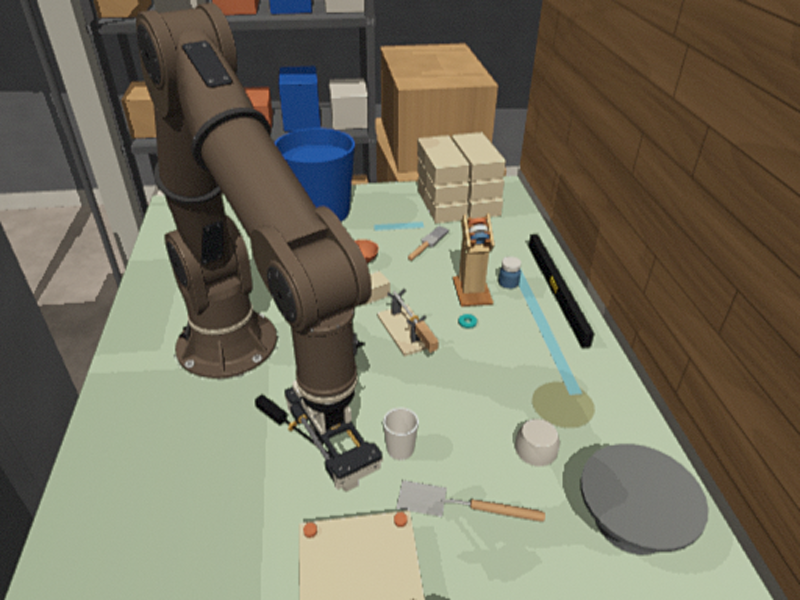

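The wooden-handled rod lies in the rack (scene 800×600 view, handle ~(380,340), tip post ~(455,305)). The stand is at ~(550,370), its blue/white/red rings at ~(540–565,350), blue at the low end. Look-alikes: a black-handled rod at (265,245) and a teal ring on the table at (463,402). Neither fits: the job's rod has a wooden handle and lies in the rack, and its ring is blue and in the stand. Next, rough positions.

```bash
cat >> h.py <<'E'
def ray(im,uv,s=None):
    """origin and direction in world of pixel"""
    K=np.array([(uv[0]-im['cx'])/im['fx'],(uv[1]-im['cy'])/im['fy'],1.])
    if 'mount' in im:
        M=np.asarray(im['mount']);R=cv2.Rodrigues(np.asarray(s['ee_rot']))[0]
        return R@M[:3,3]+s['position'],R@M[:3,:3]@K
    R=cv2.Rodrigues(np.asarray(im['rvec']))[0]
    return -R.T@np.asarray(im['tvec']),R.T@K
def atz(im,uv,z,s=None):
    o,d=ray(im,uv,s); return o+d*(z-o[2])/d[2]
def cam(im,s=None):
    if 'mount' in im:
        M=np.asarray(im['mount']);R=cv2.Rodrigues(np.asarray(s['ee_rot']))[0]
        Rc=R@M[:3,:3];o=R@M[:3,3]+s['position']; return Rc.T,-Rc.T@o
    return cv2.Rodrigues(np.asarray(im['rvec']))[0],np.asarray(im['tvec'])
def proj(im,P,s=None):
    R,t=cam(im,s);p=np.atleast_2d(P)@R.T+t
    return np.c_[im['fx']*p[:,0]/p[:,2]+im['cx'],im['fy']*p[:,1]/p[:,2]+im['cy']]
E
python3 - <<'E'
from h import *
s,im=snap('scene'); f=.64
for n,uv,z in [('handle end',(364,352),.08),('near post',(404,333),.08),('far post',(457,300),.08),('tip',(462,296),.076),('stand lowtop',(528,365),.2),('stand hi',(575,335),.24),('blue',(540,362),.2),('red',(566,350),.21),('base1',(497,388),.0),('base2',(512,431),0),('base3',(577,410),0),('jar',(575,455),.02),('brick',(490,278),.05),('cup',(235,340),.05),('bowl',(566,255),.03),('slab',(433,333),.014)]:
    print(n,atz(im,(uv[0]*f,uv[1]*f),z).round(3))
s,w=snap('wrist'); print(np.round(w['mount'],4),w['fx'],w['cx'],w['cy'])
print(s['clock'])
E
```

```text
handle end [ 0.497 -0.154  0.08 ]
near post [ 0.479 -0.071  0.08 ]
far post [0.438 0.049 0.08 ]
tip [0.43  0.063 0.076]
stand lowtop [0.661 0.084 0.2  ]
stand hi [0.65  0.164 0.24 ]
blue [0.661 0.105 0.2  ]
red [0.658 0.151 0.21 ]
base1 [0.603 0.079 0.   ]
base2 [0.693 0.074 0.   ]
base3 [0.689 0.208 0.   ]
jar [0.775 0.16  0.02 ]
brick [0.39 0.14 0.05]
cup [ 0.386 -0.379  0.05 ]
bowl [0.368 0.323 0.03 ]
slab [ 0.46  -0.003  0.014]
[[-2.000e-04 -9.513e-01 -3.082e-01  8.330e-02]
 [ 1.000e+00 -1.000e-04 -3.000e-04  3.000e-04]
 [ 3.000e-04 -3.082e-01  9.513e-01 -1.696e-01]
 [ 0.000e+00  0.000e+00  0.000e+00  1.000e+00]] 302.2967662494887 260.0279213697019 191.84552015973173
1.25
```

Call:
{"name": "move_arm", "arguments": {"series": [[2,3.8,0.3,0,0,7],[2,3.8,0.3,0,0,7],[2,3.8,0.3,0,0,7],[2,3.8,0.3,0,0,7],[2,3.8,0.3,0,0,7],[2,3.8,0.3,0,0,7],[2,3.8,0.3,0,0,7],[2,3.8,0.3,0,0,7]]}}

```text
clock: 2.1
position: [0.4136, -0.2659, 0.24]
ee_rot: [2.403, 2.022, 0.0]
force: [0.4, -0.1, 0.2]
width: 1.004
```

Call:
{"name": "move_arm", "arguments": {"series": [[2,3.8,0.3,0,0,7],[2,3.8,0.3,0,0,7],[2,3.8,0.3,0,0,7],[0,0,0,0,0,6],[0,0,0,0,0,0],[0,0,0,0,0,0]]}}

```text
clock: 2.7
position: [0.4726, -0.1544, 0.2484]
ee_rot: [-1.877, -2.519, 0.001]
force: [0.2, -0.6, 0.3]
width: 1.0
```

```bash
python3 - <<'E'
from h import *
s,im=snap('wrist'); save(cv2.resize(im['color'],(800,600),interpolation=cv2.INTER_CUBIC),'w1.png')
for t in ['rod_grip','rack','ring_a_mid','stand']:
    for d in outline_of('wrist',t):
        print(t,round(float(d['p']),2),[round(float(v)) for v in d['rect']])
print(s['position'],s['ee_rot'],s['joints'],s['clock'])
import pickle; pickle.dump((s,im),open('w1.pkl','wb'))
E
```

```text
rod_grip 0.82 [268, 0, 26, 180]
rod_grip 0.58 [0, 147, 73, 104]
rack 0.93 [239, 0, 79, 114]
stand 0.96 [426, 5, 85, 33]
stand 0.37 [240, 0, 76, 115]
[ 0.4725728  -0.15443534  0.24841702] [-1.87691205e+00 -2.51916997e+00  9.02820967e-04] [ 0.58949292  0.2390925  -0.4631011   1.79843989  0.1176695   1.13147171
  0.37769209] 2.7
```

View pics/w1.png

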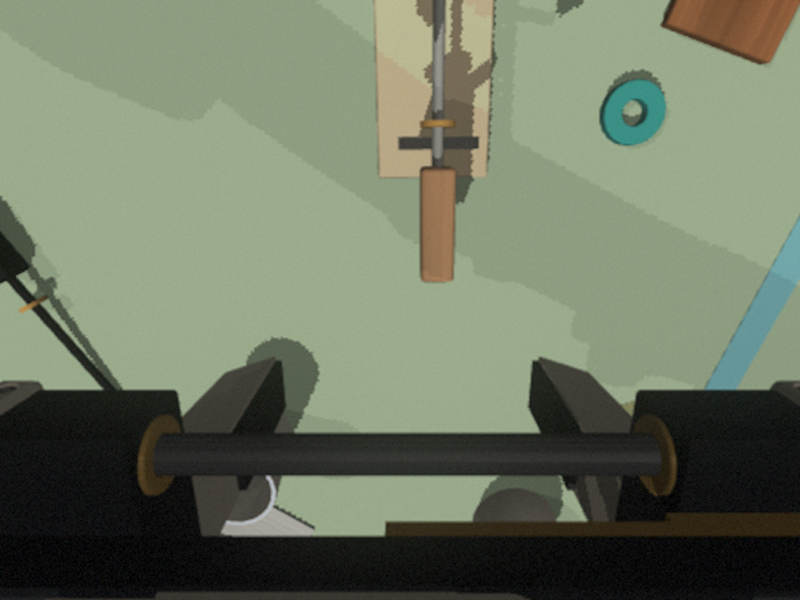

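The view shows the wooden handle at (437,168–281), collar (437,123), near post (438,143), and the shank running straight up. The teal ring (633,112) is the loose look-alike.

```bash
python3 - <<'E'
from h import *; import pickle
s,im=pickle.load(open('w1.pkl','rb')); f=.64
R=cv2.Rodrigues(s['ee_rot'])[0]; print('toolx yaw',np.degrees(np.arctan2(R[1,0],R[0,0])))
g={}
for n,uv,z in [('back',(437,279),.091),('front',(437.5,168),.091),('collar',(437.5,123),.086),('shank',(438.5,5),.08),('postL',(399,143),.091),('postR',(478,143),.091)]:
    g[n]=atz(im,(uv[0]*f,uv[1]*f),z,s); print(n,g[n].round(4))
m=[d for d in outline_of('wrist','rod_grip') if d['p']>.7]
v=g['shank']-g['back']; print('rod yaw',np.degrees(np.arctan2(v[1],v[0])), np.linalg.norm(g['front']-g['back']))
E
```

```text
toolx yaw 106.62396753032476
back [ 0.4949 -0.1547  0.091 ]
front [ 0.4718 -0.0815  0.091 ]
collar [ 0.4634 -0.0544  0.086 ]
shank [0.4431 0.0121 0.08  ]
postL [ 0.4427 -0.0737  0.091 ]
postR [ 0.4924 -0.0588  0.091 ]
rod yaw 107.22969891376268 0.0767835965256709
```

Call:
{"name": "move_arm", "arguments": {"series": [[3,2.6,2.9,0,0,-2.4],[3,2.6,2.9,0,0,-2.4],[3,2.6,2.9,0,0,-2.4],[3,2.6,2.9,0,0,-2.4],[3,2.6,2.9,0,0,-2.4],[3,2.6,2.9,0,0,-2.4],[0,0,0,0,0,0],[0,0,0,0,0,0]]}}

```text
clock: 3.8
position: [0.6536, 0.0033, 0.4222]
ee_rot: [-2.172, -2.27, -0.001]
force: [-0.7, -0.6, -0.6]
width: 0.997
```

```bash
python3 - <<'E'
from h import *
s,im=snap('wrist'); save(cv2.resize(im['color'],(800,600),interpolation=cv2.INTER_CUBIC),'w2.png')
for t in ['stand','ring_a_mid']:
    for d in outline_of('wrist',t):
        print(t,round(float(d['p']),2),[round(float(v)) for v in d['rect']])
print(s['position'],s['ee_rot'],s['joints'],s['clock'])
import pickle; pickle.dump((s,im),open('w2.pkl','wb'))
E
```

```text
stand 0.76 [241, 1, 65, 102]
ring_a_mid 0.98 [249, 68, 40, 20]
ring_a_mid 0.88 [226, 127, 28, 24]
ring_a_mid 0.73 [123, 102, 56, 128]
ring_a_mid 0.49 [145, 330, 29, 11]
ring_a_mid 0.35 [61, 22, 76, 54]
[0.65359967 0.00331466 0.42223093] [-2.17153749e+00 -2.27001290e+00 -5.27346637e-04] [ 0.16900684  0.45251557 -0.4522137   1.07883374  0.19250251  1.64886281
 -0.18332182] 3.8
```

View pics/w2.png

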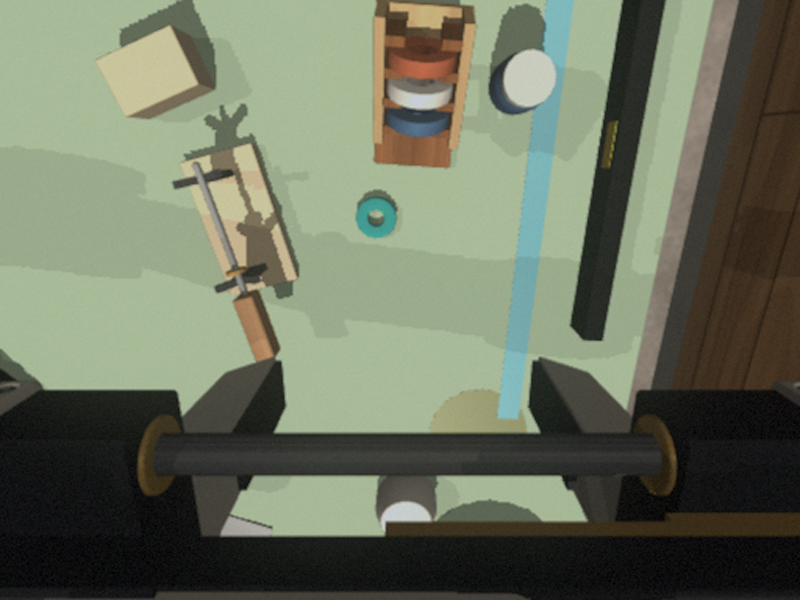

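The view shows the stand at (375–470, 5–165): blue (low, 418,120), white (418,92) and red (421,60) rings. The loose teal ring is at (377,217). I'll refine with an enlarged crop overlaid with a model.

```bash
cat >> h.py <<'E'
def ringpts(c,ax,side,r):
    ax=ax/np.linalg.norm(ax);u=np.cross(ax,[0,0,1]);u/=np.linalg.norm(u);w=np.cross(u,ax)
    a=np.linspace(0,2*np.pi,73)
    return c+side*ax+r*(np.cos(a)[:,None]*u+np.sin(a)[:,None]*w)
def row(x,y,yaw):
    c,s=np.cos(np.radians(yaw)),np.sin(np.radians(yaw))
    return np.array([x,y,.2]),np.array([.866*c,.866*s,.5])
E
python3 - <<'E'
from h import *; import pickle
s,im=pickle.load(open('w2.pkl','rb')); x,y,yaw=.655,.145,92
k=7; x0,y0,W,H=232,0,84,112
C=cv2.resize(im['color'][y0:y0+H,x0:x0+W],None,fx=k,fy=k,interpolation=cv2.INTER_CUBIC)
D=C.copy()
o,a=row(x,y,yaw)
for t in (-23.4,-1.4,20.6):
    for r,col in((.025,(255,255,0)),(.01,(0,255,0))):
        p=(proj(im,ringpts(o+a*t/1000,a,-.006,r),s)-[x0,y0]+.5)*k
        cv2.polylines(D,[p.astype(int)],True,col,1)
save(np.hstack([C]),'w2c.png'); save(D,'w2d.png')
hsv=cv2.cvtColor(im['color'],cv2.COLOR_RGB2HSV)
for d in outline_of('wrist','ring_a_mid'):
    q=np.argwhere(d['mask']); print(round(float(d['p']),2),q.min(0),q.max(0))
both=np.hstack([cv2.resize(C,(400,533)),cv2.resize(D,(400,533))]); save(both,'w2e.png')
E
```

```text
0.98 [ 68 248] [ 86 288]
0.88 [127 228] [151 253]
0.73 [104 124] [230 179]
0.49 [330 143] [342 173]
0.35 [16 60] [ 75 137]
```

View pics/w2d.png

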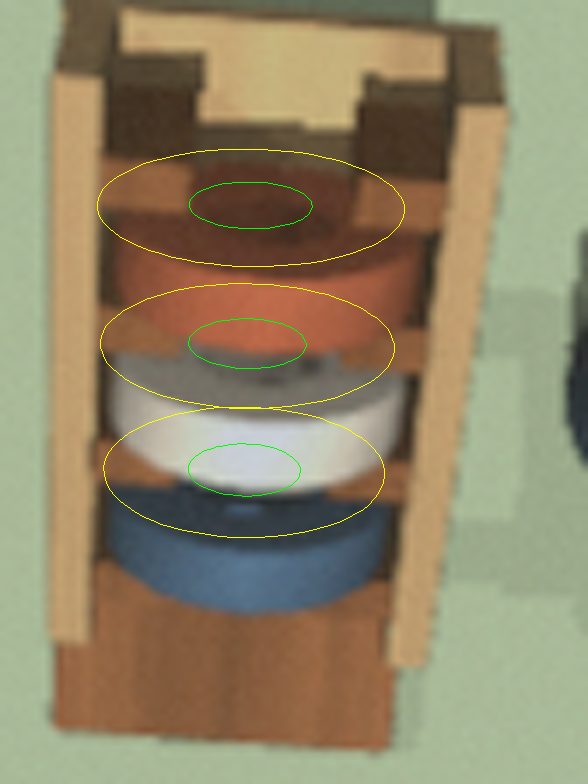

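```bash
cat > fit.py <<'E'
from h import *; import pickle; from scipy.optimize import least_squares
s,im=pickle.load(open('w2.pkl','rb')); k=7
obs=np.array([[612,545,103,388],[495,415,107,405],[355,275,113,425]])/k-.5+np.array([0,0,232,232])
def model(q):
    o,a=row(q[0],q[1],q[2]); o=o+[0,0,q[3] if len(q)>3 else 0]; out=[]
    for t in (-.0234,-.0014,.0206):
        A=proj(im,ringpts(o+a*t,a,-.006,.025),s);B=proj(im,ringpts(o+a*t,a,.006,.025),s);U=np.r_[A,B]
        out.append([A[:,1].max(),B[:,1].max(),U[:,0].min(),U[:,0].max()])
    return np.array(out)
for q0 in ([.655,.145,92.],[.655,.145,92.,0]):
    r=least_squares(lambda q:(model(q)-obs).ravel(),q0,x_scale=[.01,.01,1]+[.01]*(len(q0)-3))
    print(r.x.round(4)); print((model(r.x)-obs).round(1))
for n,uv in [('bl',(52,728)),('br',(388,750))]: print(n,atz(im,(uv[0]/k-.5+232,uv[1]/k-.5),.012,s).round(4))
E
python3 fit.py
```

```text
[ 0.6568  0.1329 87.9571]
[[ 0.2  0.4 -0.1  0.1]
 [-0.7  0.4 -0.   0.2]
 [-0.1 -0.1 -0.2  0.1]]
[ 6.56900e-01  1.33100e-01  8.78503e+01 -2.20000e-03]
[[ 0.1  0.3 -0.  -0. ]
 [-0.8  0.4  0.1  0.1]
 [-0.   0.  -0.1 -0. ]]
bl [0.6113 0.0684 0.012 ]
br [0.7    0.0668 0.012 ]
```

Call:
{"name": "move_arm", "arguments": {"series": [[-3.6,-2.0,-2.7,0,0,3],[-3.6,-2.0,-2.7,0,0,3],[-3.6,-2.0,-2.7,0,0,3],[-3.6,-2.0,-2.7,0,0,3],[-3.2,-2.2,-2.7,0,0,2.7],[0,0,-4.5,0,0,0],[0,0,-4.5,0,0,0],[0,0,-4,0,0,0]]}}

```text
clock: 4.8
position: [0.4752, -0.101, 0.156]
ee_rot: [1.868, 2.525, -0.001]
force: [0.3, -0.4, 0.3]
width: 0.998
```

Call:
{"name": "move_arm", "arguments": {"series": [[0,0,0,0,0,0],[0,0,0,0,0,0]]}}

```text
clock: 5.0
position: [0.4764, -0.0999, 0.1582]
ee_rot: [-1.865, -2.527, 0.001]
force: [1.5, -0.8, 0.2]
width: 1.002
```

```bash
cat >> h.py <<'E'
def st():
    s=monitor.observe();R=cv2.Rodrigues(s['ee_rot'])[0]
    print('t',round(s['clock'],2),'pos',s['position'].round(4),'yaw',np.degrees(np.arctan2(R[1,0],R[0,0])).round(2),'pitch',np.degrees(np.arcsin(R[2,0])).round(2),'ytilt',np.degrees(np.arcsin(R[2,1])).round(2),'w',round(s['width'],3),'F',s['force'].round(1),'q',s['joints'].round(2)); return s,R
E
python3 - <<'E'
from h import *; import pickle
st()
s,im=snap('wrist'); pickle.dump((s,im),open('w3.pkl','wb')); save(cv2.resize(im['color'],(800,600),interpolation=cv2.INTER_CUBIC),'w3.png')
E
```

```text
t 5.0 pos [ 0.4764 -0.0999  0.1582] yaw 107.13 pitch 0.02 ytilt -0.05 w 1.002 F [ 1.5 -0.8  0.2] q [ 0.49  0.32 -0.49  1.94  0.19  0.92  0.21]
```

View pics/w3.png

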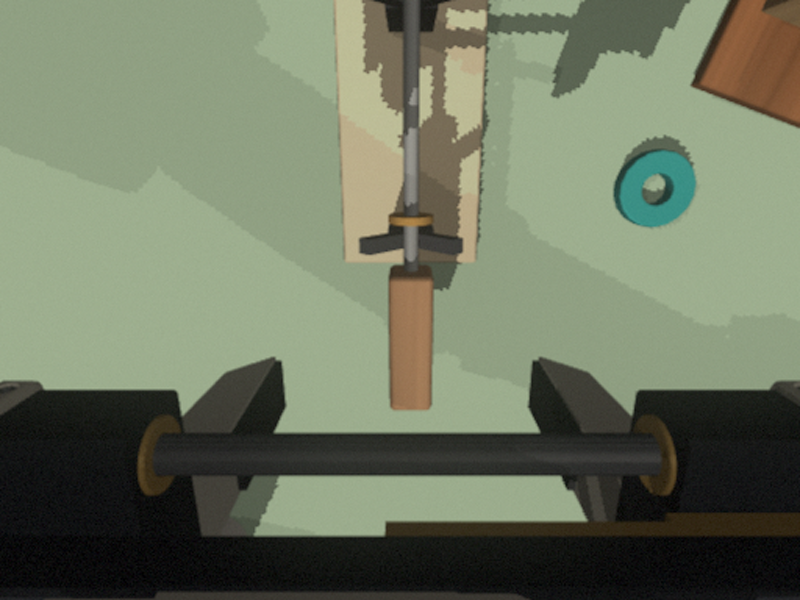

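Handle at (411, 268–409), collar (411,220), near V post (411,243). It is centred between the jaws at (275/535 → 405).

```bash
python3 - <<'E'
from h import *; import pickle
s,im=pickle.load(open('w3.pkl','rb')); f=.64
R=cv2.Rodrigues(s['ee_rot'])[0]; c=np.array([s['position'][0],s['position'][1],.076])
for n,uv,z in [('back',(411,409),.091),('front',(411,268),.091),('collar',(411,220),.086),('shank',(411.5,35),.08),('postc',(411,245),.091)]:
    g=atz(im,(uv[0]*f,uv[1]*f),z,s); print(n,g.round(4),'tool xy',((g-c)@R)[:2].round(4))
E
```

```text
back [ 0.4955 -0.1552  0.091 ] tool xy [-0.0584  0.0019]
front [ 0.4709 -0.0763  0.091 ] tool xy [0.0242 0.0017]
collar [ 0.4639 -0.0535  0.086 ] tool xy [0.0481 0.0017]
shank [0.4388 0.0279 0.08  ] tool xy [0.1333 0.0017]
postc [ 0.4674 -0.0649  0.091 ] tool xy [0.0362 0.0017]
```

Call:
{"name": "move_arm", "arguments": {"series": [[0.16,0.05,-2,0,0,0],[0,0,-2.5,0,0,0],[0,0,-2.5,0,0,0],[0,0,-1.2,0,0,0],[0,0,0,0,0,0],[0,0,0,0,0,0]]}}

```text
clock: 5.65
position: [0.4797, -0.0991, 0.077]
ee_rot: [1.864, 2.527, 0.001]
force: [0.2, -0.9, -0.0]
width: 0.998
```

Call:
{"name": "move_arm", "arguments": {"series": [[0,0,0,0,0,0],[0,0,0,0,0,0],[0,0,0,0,0,0],[0,0,0,0,0,0],[0,0,0,0,0,0],[0,0,0,0,0,0],[0,0,0,0,0,0],[0,0,0,0,0,0]], "grip": 0, "force": 55}}

```text
clock: 6.45
position: [0.4786, -0.099, 0.0755]
ee_rot: [-1.865, -2.528, -0.0]
force: [0.1, -0.8, 0.2]
width: 0.352
```

```bash
python3 -c "
from h import *
st()"
```

```text
t 6.45 pos [ 0.4786 -0.099   0.0755] yaw 107.18 pitch 0.0 ytilt -0.0 w 0.352 F [ 0.1 -0.8  0.2] q [ 0.44  0.44 -0.45  2.03  0.28  0.73  0.12]
```

Call:
{"name": "move_arm", "arguments": {"series": [[0,0,0,0,0,0],[0,0,0,0,0,0],[0,0,0,0,0,0],[0,0,0,0,0,0],[0,0,0,0,0,0]]}}

```text
clock: 6.95
position: [0.4786, -0.099, 0.0755]
ee_rot: [-1.865, -2.528, 0.0]
force: [-1.1, -0.4, -0.7]
width: 0.244
```

Call:
{"name": "move_arm", "arguments": {"series": [[0,0,0.5,0,0,0],[0,0,1.5,0,0,0],[0,0,2.5,0,0,0],[0,0,2.5,0,0,0],[0,0,2.5,0,0,0],[0,0,2.5,0,0,0],[0,0,2,0,0,0],[0,0,0,0,0,0]]}}

```text
clock: 7.75
position: [0.4802, -0.099, 0.2184]
ee_rot: [1.862, 2.525, 0.003]
force: [1.5, 0.4, -1.0]
width: 0.244
```

```bash
python3 - <<'E'
from h import *; import pickle
st()
s,im=snap('wrist'); pickle.dump((s,im),open('w4.pkl','wb')); save(cv2.resize(im['color'],(800,600),interpolation=cv2.INTER_CUBIC),'w4.png')
# predicted rod geometry if level in grip with TCP at rod x=19
R=cv2.Rodrigues(s['ee_rot'])[0]
for n,p in [('tip',(.171,0,0)),('collar',(.049,0,-.012)),('hfront',(.021,0,-.015))]: print(n,(proj(im,s['position']+R@np.array(p),s)/.64).round(1))
E
```

```text
t 7.75 pos [ 0.4802 -0.099   0.2184] yaw 107.18 pitch -0.14 ytilt 0.24 w 0.244 F [ 1.5  0.4 -1. ] q [ 0.51  0.26 -0.51  1.86  0.14  1.05  0.25]
tip [[ 408.4 -176.1]]
collar [[408.1 253.7]]
hfront [[408.1 333.6]]
```

View pics/w4.png

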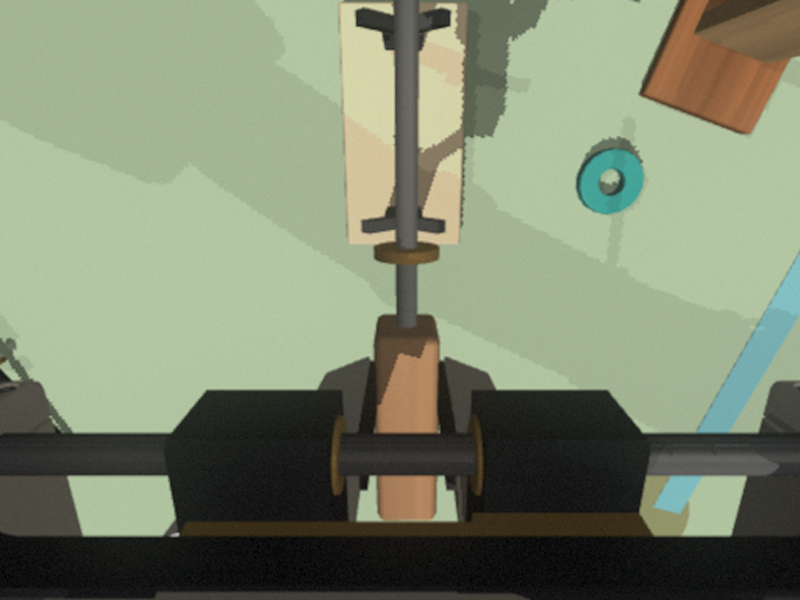

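Call:
{"name": "move_arm", "arguments": {"series": [[1.1,-0.4,0,0,0,-6.3],[2.3,-0.4,0,0,0,-6.3],[2.3,-0.4,0,0,0,-6.2],[2.3,-0.4,-0.3,6,-0.17,0],[2.3,-0.3,-0.3,6,-0.17,0],[2.3,-0.2,-0.4,6,-0.17,0],[2.3,0,-0.4,6,-0.17,0],[2.2,0,-0.4,6,-0.17,0]]}}

```text
clock: 8.6
position: [0.6501, -0.1206, 0.1963]
ee_rot: [-1.955, -1.898, -0.528]
force: [0.5, 1.4, -0.3]
width: 0.246
```

Call:
{"name": "move_arm", "arguments": {"series": [[0,0,0,0,0,0],[0,0,0,0,0,0]]}}

```text
clock: 8.8
position: [0.6487, -0.1205, 0.1949]
ee_rot: [-1.957, -1.898, -0.522]
force: [-0.7, -0.6, -0.3]
width: 0.249
```

```bash
python3 -c "
from h import *
st()"
```

```text
t 8.8 pos [ 0.6487 -0.1205  0.1949] yaw 88.18 pitch 30.06 ytilt -0.22 w 0.249 F [-0.7 -0.6 -0.3] q [ 0.67  0.7  -0.52  1.37 -0.2   1.27  0.28]
```

Call:
{"name": "move_arm", "arguments": {"series": [[0.05,0,-3,0,0,0],[0.05,1,-3,0,0,0],[0.05,1,-3,0,0,0],[0.05,2,-2.8,0,0,0],[0,0,0,0,0,0],[0,0,0,0,0,0],[0,0,0,0,0,0]]}}

```text
clock: 9.5
position: [0.6524, -0.0804, 0.0814]
ee_rot: [-1.958, -1.905, -0.526]
force: [0.4, 0.3, -0.8]
width: 0.242
```

```bash
cat > chk.py <<'E'
from h import *; import sys
tag=sys.argv[1]; s,R=st(); out=[]
ims={n:snap(n)[1] for n in ('scene','side','wrist')}
for n,im in ims.items():
    s_=s if n=='wrist' else None
    P=s['position']+np.array([(.1715,0,0),(.0495,0,0),(.0215,0,0)])@R.T
    p=proj(im,P,s_); print(n,'pred tip,collar,hfront',p.round(1).tolist())
    if n=='wrist': c=np.array([256,150]);w=150;k=2.6
    else: c=p[0]; w=40;k=9.7
    x0,y0=np.clip((c-w/2).astype(int) if n!='wrist' else [150,40],0,[511-w,383-w])
    C=cv2.resize(im['color'][y0:y0+w,x0:x0+w],(390,390),interpolation=cv2.INTER_CUBIC)
    print(n,'crop origin',x0,y0,'scale',390/w); out.append(C)
save(np.hstack(out[:2]),tag+'.png'); save(cv2.resize(ims['wrist']['color'],(800,600),interpolation=cv2.INTER_CUBIC),tag+'w.png')
import pickle; pickle.dump((s,ims),open(tag+'.pkl','wb'))
E
python3 chk.py pre
```

```text
t 9.5 pos [ 0.6524 -0.0804  0.0814] yaw 88.47 pitch 29.91 ytilt 0.15 w 0.242 F [ 0.4  0.3 -0.8] q [ 0.63  0.79 -0.52  1.51 -0.18  1.02  0.3 ]
scene pred tip,collar,hfront [[329.6, 239.5], [289.5, 258.8], [280.6, 263.1]]
scene crop origin 309 219 scale 9.75
side pred tip,collar,hfront [[308.2, 163.0], [312.5, 191.5], [313.5, 198.2]]
side crop origin 288 143 scale 9.75
wrist pred tip,collar,hfront [[261.0, -113.5], [260.8, 157.1], [260.8, 203.3]]
wrist crop origin 150 40 scale 2.6
```

View pics/pre.png

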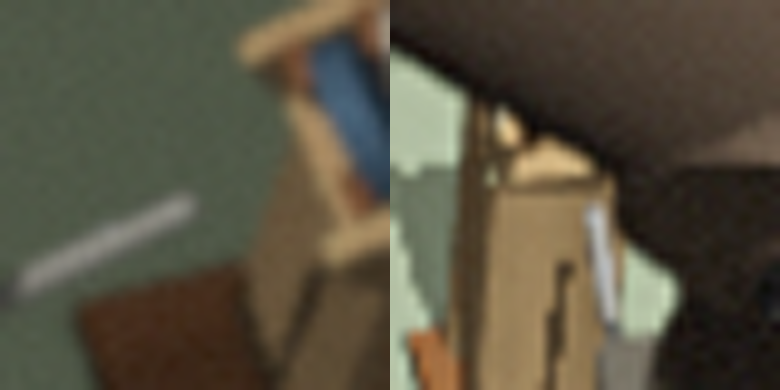

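Scene crop (left): the tip is at native (328.3,239.3), predicted (329.6,239.5). Side crop (right): the tip is at (308.7,163.7), predicted (308.2,163.0). Both agree to ~1 px. Next I overlay the ring and row model to check the same in the stand.

```bash
python3 - <<'E'
from h import *; import pickle
s,ims=pickle.load(open('pre.pkl','rb')); R=cv2.Rodrigues(s['ee_rot'])[0]
o,a=row(.6568,.1329,88.4); tcp=s['position']
t=(tcp-o)@a; e=tcp-o-a*t; n=np.cross(np.cross(a,[0,0,1]),a); n/=np.linalg.norm(n); l=np.cross(a,[0,0,1]);l/=np.linalg.norm(l)
print('TCP t',t,'lateral',e@l,'normal',e@n); tip=tcp+R[:,0]*.1715; e=tip-o-a*((tip-o)@a); print('tip t',(tip-o)@a,'lat',e@l,'norm',e@n)
out=[]
for nme,w in (('scene',56),('side',56)):
    im=ims[nme]; c=proj(im,o-a*.03)[0]; x0,y0=(c-w/2).astype(int); k=400/w
    D=cv2.resize(im['color'][y0:y0+w,x0:x0+w],(400,400),interpolation=cv2.INTER_CUBIC)
    P=lambda X:((proj(im,X)-[x0,y0]+.5)*k).astype(int)
    for q,col in ((-.0234,(255,255,0)),(.0206,(255,0,255))):
        for sd in(-.006,.006): cv2.polylines(D,[P(ringpts(o+a*q,a,sd,.025))],True,col,1)
    cv2.polylines(D,[P(ringpts(o-a*.0234,a,-.006,.01))],True,(0,255,0),1)
    cv2.polylines(D,[P(np.array([tip,tip+R[:,0]*.1]))],False,(255,0,0),1)
    out.append(D)
save(np.hstack(out),'pre2.png')
E
```

```text
TCP t -0.24409533174440537 lateral 0.0015855219593498091 normal 0.003986006993019587
tip t -0.07259940987682156 lat 0.0014055894481857481 norm 0.0037171712000821098
```

View pics/pre2.png

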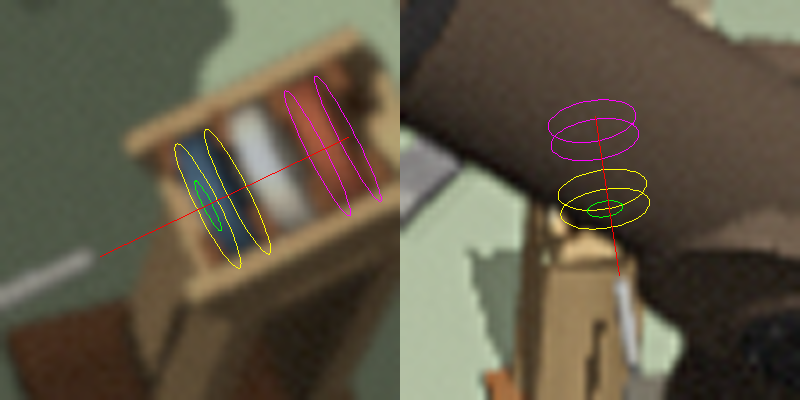

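Call:
{"name": "move_arm", "arguments": {"series": [[-0.15,0.2,-0.35,0,0,0],[0,0,0,0,0,0],[0,0,0,0,0,0],[0.02,0.87,0.5,0,0,0],[0.02,0.87,0.5,0,0,0],[0,0,0,0,0,0],[0,0,0,0,0,0],[0,0,0,0,0,0]]}}

```text
clock: 10.45
position: [0.6505, -0.0609, 0.0859]
ee_rot: [-1.957, -1.902, -0.524]
force: [-0.2, 0.4, -1.3]
width: 0.246
```

```bash
cat >> h.py <<'E'
def rel(x=.6568,y=.1329,yaw=88.4):
    s,R=st(); o,a=row(x,y,yaw); n=np.cross(np.cross(a,[0,0,1]),a); n/=np.linalg.norm(n); l=np.cross(a,[0,0,1]);l/=np.linalg.norm(l)
    for nm,d in (('tcp',0),('tip',.1715)):
        e=s['position']+R[:,0]*d-o; print(nm,'t %.1f lat %.1f norm %.1f'%(1e3*e@a,1e3*e@l,1e3*e@n))
E
python3 -c "
from h import *
for i in range(3): rel(); snap('wrist')"
```

```text
t 10.45 pos [ 0.6505 -0.0609  0.0859] yaw 88.36 pitch 29.98 ytilt -0.0 w 0.246 F [-0.2  0.4 -1.3] q [ 0.61  0.78 -0.52  1.53 -0.19  1.01  0.28]
tcp t -225.0 lat -0.9 norm -1.8
tip t -53.5 lat -0.8 norm -1.9
t 10.5 pos [ 0.6504 -0.0611  0.0858] yaw 88.34 pitch 29.99 ytilt -0.01 w 0.246 F [-0.3 -0.  -0.6] q [ 0.61  0.78 -0.52  1.53 -0.19  1.01  0.28]
tcp t -225.1 lat -0.9 norm -1.8
tip t -53.7 lat -0.8 norm -1.9
t 10.55 pos [ 0.6504 -0.0611  0.0858] yaw 88.34 pitch 29.99 ytilt -0.02 w 0.244 F [ 0.1  0.5 -1.2] q [ 0.61  0.78 -0.52  1.53 -0.19  1.01  0.28]
tcp t -225.2 lat -1.0 norm -1.9
tip t -53.7 lat -0.8 norm -1.9
```

Call:
{"name": "move_arm", "arguments": {"series": [[0.09,-0.05,0.09,0,0,0],[0.02,0.87,0.5,0,0,0],[0.01,0.43,0.25,0,0,0],[0.01,0.43,0.25,0,0,0],[0.01,0.43,0.25,0,0,0],[0,0,0,0,0,0],[0,0,0,0,0,0]]}}

```text
clock: 11.3
position: [0.6519, -0.0395, 0.0995]
ee_rot: [-1.957, -1.902, -0.524]
force: [0.5, -0.2, -1.4]
width: 0.243
```

```bash
python3 -c "
from h import *
for i in range(3): rel(); s,im=snap('wrist')
save(cv2.resize(im['color'],(800,600),interpolation=cv2.INTER_CUBIC),'ins.png')"
```

```text
t 11.3 pos [ 0.6519 -0.0395  0.0995] yaw 88.39 pitch 30.0 ytilt 0.01 w 0.243 F [ 0.5 -0.2 -1.4] q [ 0.58  0.75 -0.53  1.54 -0.2   1.01  0.25]
tcp t -199.7 lat -0.1 norm -0.8
tip t -28.2 lat -0.0 norm -0.8
t 11.35 pos [ 0.6518 -0.0398  0.0993] yaw 88.36 pitch 29.99 ytilt -0.01 w 0.245 F [-0.1 -0.5 -1.5] q [ 0.58  0.75 -0.53  1.54 -0.2   1.01  0.25]
tcp t -200.0 lat -0.1 norm -0.8
tip t -28.5 lat -0.0 norm -0.9
t 11.4 pos [ 0.6518 -0.0399  0.0992] yaw 88.35 pitch 30.0 ytilt -0.01 w 0.251 F [ 0.6  0.4 -1.7] q [ 0.58  0.75 -0.53  1.54 -0.2   1.01  0.25]
tcp t -200.1 lat -0.1 norm -0.8
tip t -28.6 lat -0.0 norm -0.8
```

View pics/ins.png

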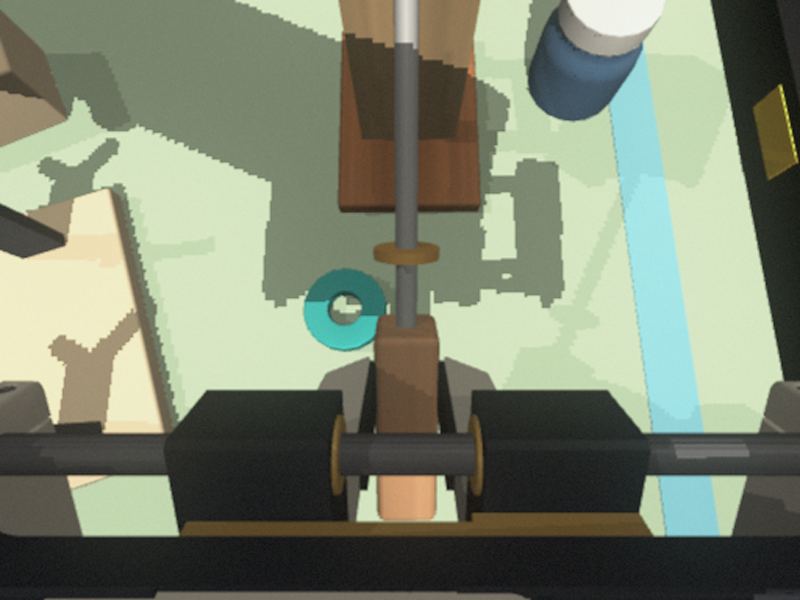

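The rod (x≈406) lies over the middle of the stand (343–478), and the collar is unmoved in the hand (y≈252). I advance in small steps, watching the force.

Call:
{"name": "move_arm", "arguments": {"series": [[0.01,0.43,0.25,0,0,0],[0.01,0.43,0.25,0,0,0],[0.01,0.43,0.25,0,0,0],[0.01,0.43,0.25,0,0,0],[0,0,0,0,0,0],[0,0,0,0,0,0]]}}

```text
clock: 12.05
position: [0.6523, -0.0222, 0.1095]
ee_rot: [-1.956, -1.903, -0.524]
force: [0.5, -0.5, -1.3]
width: 0.245
```

Call:
{"name": "move_arm", "arguments": {"series": [[0.01,0.43,0.25,0,0,0],[0.01,0.43,0.25,0,0,0],[0.01,0.43,0.25,0,0,0],[0.01,0.43,0.25,0,0,0],[0,0,0,0,0,0],[0,0,0,0,0,0]]}}

```text
clock: 12.65
position: [0.6527, -0.005, 0.1195]
ee_rot: [-1.956, -1.903, -0.524]
force: [0.3, 0.3, -1.4]
width: 0.245
```

```bash
python3 -c "
from h import *
F=[]
for i in range(6): F.append(np.r_[monitor.observe()['force'],monitor.observe()['ft_torque']]); s,im=snap('wrist')
rel(); print(np.mean(F,0).round(2))"
```

```text
t 12.95 pos [ 0.6527 -0.0054  0.1193] yaw 88.35 pitch 30.01 ytilt -0.01 w 0.242 F [-0.3 -0.1 -0.7] q [ 0.55  0.72 -0.54  1.55 -0.21  1.    0.2 ]
tcp t -160.2 lat -0.3 norm -0.7
tip t 11.3 lat -0.1 norm -0.7
[ 0.1   0.02 -1.41 -0.77 -0.06  0.  ]
```

Call:
{"name": "move_arm", "arguments": {"series": [[0.01,0.43,0.25,0,0,0],[0.01,0.43,0.25,0,0,0],[0.01,0.43,0.25,0,0,0],[0.01,0.43,0.25,0,0,0],[0.01,0.43,0.25,0,0,0],[0,0,0,0,0,0]]}}

```text
clock: 13.55
position: [0.6533, 0.0176, 0.1327]
ee_rot: [-1.955, -1.903, -0.525]
force: [-0.0, 0.4, -0.1]
width: 0.243
```

Call:
{"name": "move_arm", "arguments": {"series": [[0.02,0.6,0.35,0,0,0],[0.02,0.6,0.35,0,0,0],[0.02,0.6,0.35,0,0,0],[0.02,0.6,0.35,0,0,0],[0.02,0.6,0.35,0,0,0],[0,0,0,0,0,0],[0,0,0,0,0,0]]}}

```text
clock: 14.25
position: [0.6542, 0.0464, 0.1495]
ee_rot: [-1.957, -1.903, -0.524]
force: [0.2, -0.2, -1.3]
width: 0.246
```

```bash
python3 -c "
from h import *
F=[]
for i in range(6): F.append(np.r_[monitor.observe()['force'],monitor.observe()['ft_torque']]); s,im=snap('wrist')
rel(); print(np.mean(F,0).round(2))
sc=snap('scene')[1]
A=cv2.resize(im['color'][0:190,130:380],(400,304),interpolation=cv2.INTER_CUBIC)
B=cv2.resize(sc['color'][190:266,290:390],(400,304),interpolation=cv2.INTER_CUBIC)
save(np.hstack([A,B]),'thr.png')"
```

```text
t 14.55 pos [0.6542 0.046  0.1492] yaw 88.33 pitch 30.01 ytilt -0.01 w 0.247 F [-0.6 -0.2 -1.4] q [ 0.48  0.67 -0.55  1.56 -0.23  1.    0.13]
tcp t -100.7 lat -0.2 norm -0.5
tip t 70.8 lat 0.0 norm -0.5
[ 0.38 -0.17 -1.36 -0.76 -0.06 -0.  ]
```

View pics/thr.png

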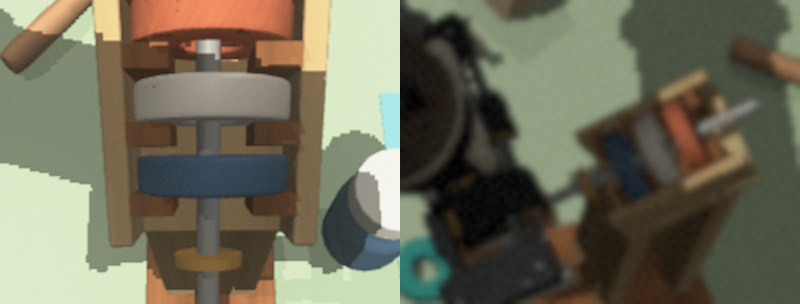

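The left crop shows the rod through the blue and white rings and entering the red; the right crop shows the tip out past the red one. I lift square to the row.

Call:
{"name": "move_arm", "arguments": {"series": [[0,-0.2,0.35,0,0,0],[0,-0.2,0.35,0,0,0],[0,-0.2,0.35,0,0,0],[0,-0.25,0.43,0,0,0],[-0.01,-0.25,0.43,0,0,0],[-0.01,-0.25,0.43,0,0,0],[-0.01,-0.25,0.43,0,0,0],[-0.01,-0.25,0.43,0,0,0]]}}

```text
clock: 15.4
position: [0.6538, 0.0275, 0.1818]
ee_rot: [-1.957, -1.902, -0.524]
force: [-1.1, 0.6, -2.9]
width: 0.243
```

Call:
{"name": "move_arm", "arguments": {"series": [[-0.01,-0.3,0.52,0,0,0],[-0.01,-0.3,0.52,0,0,0],[-0.01,-0.3,0.52,0,0,0],[-0.01,-0.3,0.52,0,0,0],[-0.01,-0.3,0.52,0,0,0],[-0.01,-0.3,0.52,0,0,0],[0,0,0,0,0,0],[0,0,0,0,0,0]]}}

```text
clock: 16.2
position: [0.6532, 0.0098, 0.2127]
ee_rot: [-1.957, -1.902, -0.525]
force: [-0.0, 0.8, -1.5]
width: 0.244
```

```bash
cat > f.py <<'E'
from h import *
F=[]
for i in range(6): F.append(np.r_[monitor.observe()['force'],monitor.observe()['ft_torque']]); s,im=snap('wrist')
rel(); print(np.mean(F,0).round(2))
for d in outline_of('wrist','ring_a_mid'):
    q=np.argwhere(d['mask']); print(round(float(d['p']),2),np.round(d['rect']).tolist(), im['color'][d['mask']].mean(0).round())
E
python3 f.py
```

```text
t 16.5 pos [0.6531 0.01   0.2124] yaw 88.37 pitch 30.02 ytilt -0.02 w 0.246 F [ 0.4 -0.6 -3. ] q [ 0.53  0.62 -0.55  1.48 -0.24  1.15  0.14]
tcp t -100.2 lat -0.3 norm 72.2
tip t 71.3 lat -0.2 norm 72.3
[ 0.16  0.27 -2.16 -1.01 -0.05 -0.  ]
0.97 [218.0, 96.0, 88.0, 42.0] [54. 67. 77.]
```

```bash
cat > prof.py <<'E'
from h import *
s,im=snap('wrist'); R=cv2.Rodrigues(s['ee_rot'])[0]
# look along the tops of rings: rings hang 6mm below rod: top at z=-19mm(up), offset y=+-12 mm
for y in (-.012,.012):
    L=[]
    for x in range(60,196,4):
        p=proj(im,s['position']+R@np.array([(x-18.5)/1e3,y,-.0165]),s)[0]
        u,v=int(round(p[0])),int(round(p[1]))
        L.append((x,im['color'][v,u].tolist() if 0<=v<384 else None))
    print(y,L)
E
python3 prof.py
```

```text
-0.012 [(60, [185, 126, 82]), (64, [184, 124, 80]), (68, [149, 118, 84]), (72, [68, 61, 45]), (76, [73, 64, 50]), (80, [67, 61, 45]), (84, [74, 64, 48]), (88, [47, 57, 60]), (92, [55, 69, 81]), (96, [55, 67, 80]), (100, [103, 87, 63]), (104, [86, 59, 41]), (108, [71, 69, 63]), (112, [140, 136, 123]), (116, [140, 134, 122]), (120, [147, 139, 128]), (124, [66, 45, 33]), (128, [66, 44, 34]), (132, [217, 122, 87]), (136, [219, 125, 88]), (140, [209, 120, 86]), (144, None), (148, None), (152, None), (156, None), (160, None), (164, None), (168, None), (172, None), (176, None), (180, None), (184, None), (188, None), (192, None)]
0.012 [(60, [176, 118, 78]), (64, [175, 120, 78]), (68, [148, 121, 86]), (72, [69, 60, 46]), (76, [67, 59, 44]), (80, [66, 59, 44]), (84, [51, 61, 73]), (88, [52, 66, 76]), (92, [52, 66, 80]), (96, [120, 99, 72]), (100, [103, 87, 67]), (104, [111, 106, 98]), (108, [129, 125, 115]), (112, [138, 131, 121]), (116, [57, 45, 35]), (120, [68, 48, 37]), (124, [74, 53, 40]), (128, [209, 118, 83]), (132, [218, 124, 88]), (136, [176, 116, 78]), (140, [212, 227, 192]), (144, None), (148, None), (152, None), (156, None), (160, None), (164, None), (168, None), (172, None), (176, None), (180, None), (184, None), (188, None), (192, None)]
```

Call:
{"name": "move_arm", "arguments": {"series": [[0,0,0.5,0,0,0],[0,0,1,0,0,0],[0,0,1.2,0,0,0],[0,0,1.2,0,0,0],[0,0,1.2,0,0,0],[0,0,0.9,0,0,0],[0,0,0,0,0,0]]}}

```text
clock: 17.3
position: [0.6539, 0.0101, 0.2746]
ee_rot: [-1.957, -1.904, -0.527]
force: [0.2, 1.0, -3.1]
width: 0.243
```

Call:
{"name": "move_arm", "arguments": {"series": [[-1,-0.6,0,0,0,1.2],[-2,-1.3,0,0,0,2.2],[-2.6,-1.6,0,0,0,2.8],[-3,-1.9,0,0,0,3.2],[-3,-1.9,0,0,0,3.2],[-2.8,-1.7,0,0,0,2.9],[-2,-1.3,0,0,0,2.1],[-1,-0.6,0,0,0,1.2]]}}

```text
clock: 18.1
position: [0.4771, -0.1011, 0.272]
ee_rot: [-1.596, -2.162, -0.426]
force: [0.0, -0.7, -1.9]
width: 0.244
```

Call:
{"name": "move_arm", "arguments": {"series": [[0,0,0,-1.9,-0.6,0],[0,0,0,-3.6,-1.1,0],[0,0,0,-4.2,-1.3,0],[0,0,0,-4.8,-1.5,0],[0,0,0,-4.8,-1.5,0],[0,0,0,-4.2,-1.3,0],[0,0,0,-3.6,-1.1,0],[0,0,0,-1.5,-0.5,0]]}}

```text
clock: 18.9
position: [0.4797, -0.0959, 0.2735]
ee_rot: [1.857, 2.53, 0.003]
force: [-0.6, 0.5, -2.1]
width: 0.246
```

```bash
python3 prof.py; python3 -c "
from h import *
st()"
```

```text
-0.012 [(60, [171, 189, 155]), (64, [169, 188, 154]), (68, [156, 171, 141]), (72, [158, 175, 144]), (76, [53, 67, 73]), (80, [55, 68, 74]), (84, [43, 53, 55]), (88, [219, 203, 162]), (92, [125, 121, 111]), (96, [128, 123, 113]), (100, [131, 126, 116]), (104, [219, 203, 162]), (108, [62, 49, 39]), (112, [105, 66, 51]), (116, [104, 65, 48]), (120, [105, 67, 50]), (124, [219, 220, 176]), (128, [221, 220, 176]), (132, [99, 99, 90]), (136, [108, 118, 98]), (140, [185, 206, 170]), (144, None), (148, None), (152, None), (156, None), (160, None), (164, None), (168, None), (172, None), (176, None), (180, None), (184, None), (188, None), (192, None)]
0.012 [(60, [168, 186, 152]), (64, [169, 186, 153]), (68, [169, 186, 153]), (72, [170, 188, 153]), (76, [57, 72, 82]), (80, [57, 74, 87]), (84, [50, 62, 70]), (88, [219, 200, 160]), (92, [219, 200, 159]), (96, [144, 138, 126]), (100, [151, 146, 133]), (104, [152, 147, 135]), (108, [219, 217, 174]), (112, [60, 47, 37]), (116, [113, 68, 50]), (120, [111, 68, 48]), (124, [126, 94, 71]), (128, [220, 218, 175]), (132, [220, 219, 177]), (136, [106, 118, 97]), (140, [185, 204, 169]), (144, None), (148, None), (152, None), (156, None), (160, None), (164, None), (168, None), (172, None), (176, None), (180, None), (184, None), (188, None), (192, None)]
t 18.95 pos [ 0.4795 -0.0959  0.2733] yaw 107.46 pitch -0.11 ytilt 0.17 w 0.244 F [-0.2  1.3 -2.1] q [ 0.59  0.22 -0.6   1.77  0.14  1.19  0.25]
```

Call:
{"name": "move_arm", "arguments": {"series": [[-0.08,-0.3,-1,0,0,-0.3],[0,0,-2.5,0,0,0],[0,0,-2.5,0,0,0],[0,0,-2,0,0,0],[0,0,-1,0,0,0],[0,0,0,0,0,0],[0,0,0,0,0,0],[0,0,0,0,0,0]]}}

```text
clock: 19.75
position: [0.4792, -0.1023, 0.1835]
ee_rot: [1.871, 2.522, 0.004]
force: [0.3, -0.8, -2.9]
width: 0.243
```

```bash
python3 - <<'E'
from h import *
s,R=st()
im=snap('wrist')[1]
d=[d for d in outline_of('wrist','rack')][:2]
for k in d: print(round(float(k['p']),2),np.round(k['rect']).tolist())
# predicted near post top corners / slab in current view from first measurement
for n,P in [('nearV',(.4674,-.0649,.091)),('slabcorners',None)]:
    if P: print(n,proj(im,np.array(P),s).round(1))
ps=np.array([.4786,-.099,0])-s['position']; print('to go',(ps*100).round(2))
E
```

```text
t 19.75 pos [ 0.4792 -0.1023  0.1835] yaw 106.86 pitch 0.03 ytilt 0.14 w 0.243 F [ 0.3 -0.8 -2.9] q [ 0.57  0.31 -0.58  1.9   0.2   0.99  0.19]
0.57 [218.0, 1.0, 89.0, 158.0]
nearV [[260.  147.7]]
to go [ -0.06   0.33 -18.35]
```

Call:
{"name": "move_arm", "arguments": {"series": [[-0.06,0.33,-1,0,0,0.3],[0,0,-2,0,0,0],[0,0,-2,0,0,0],[0,0,-1.5,0,0,0],[0,0,-1,0,0,0],[0,0,0,0,0,0],[0,0,0,0,0,0],[0,0,0,0,0,0]]}}

```text
clock: 20.65
position: [0.4784, -0.0988, 0.1084]
ee_rot: [1.864, 2.528, 0.003]
force: [-0.4, -0.0, -2.8]
width: 0.244
```

```bash
python3 prof.py | cut -c1-900; python3 -c "
from h import *
st()"
```

```text
-0.012 [(60, [173, 162, 131]), (64, [74, 75, 71]), (68, [104, 98, 80]), (72, [218, 205, 164]), (76, [54, 66, 74]), (80, [57, 69, 75]), (84, [48, 53, 56]), (88, [224, 211, 171]), (92, [131, 126, 114]), (96, [135, 129, 118]), (100, [134, 128, 116]), (104, [225, 225, 185]), (108, [62, 46, 36]), (112, [105, 64, 45]), (116, [110, 70, 51]), (120, [107, 66, 47]), (124, [145, 132, 106]), (128, [147, 132, 107]), (132, [144, 130, 102]), (136, [146, 132, 105]), (140, [148, 133, 106]), (144, None), (148, None), (152, None), (156, None), (160, None), (164, None), (168, None), (172, None), (176, None), (180, None), (184, None), (188, None), (192, None)]
0.012 [(60, [57, 56, 47]), (64, [47, 49, 43]), (68, [87, 80, 65]), (72, [121, 109, 87]), (76, [56, 72, 82]), (80, [59, 73, 88]), (84, [52, 63, 73]), (88, [140, 124, 100]), (92, [142, 128, 103]), (96, [145, 140, 128]), (100, [155, 148, 135]), (104, [156, 150, 137]), (108, [141, 127, 102]), (112, [55, 38, 26]), (116, [117, 69, 50]), (120, [113, 65, 46]), (124, [121, 87, 65]), (128, [144, 130, 105]), (132, [140, 124, 101]), (136, [125, 114, 91]), (140, [125, 114, 91]), (144, None), (148, None), (152, None), (156, None), (160, None), (164, None), (168, None), (172, None), (176, None), (180, None), (184, None), (188, None), (192, None)]
t 20.7 pos [ 0.4784 -0.0988  0.1084] yaw 107.18 pitch 0.02 ytilt 0.13 w 0.244 F [ 0.1 -0.1 -2.1] q [ 0.53  0.4  -0.55  1.99  0.28  0.82  0.11]
```

Call:
{"name": "move_arm", "arguments": {"series": [[0.02,0,-0.8,0,0,0],[0,0,-0.8,0,0,0],[0,0,-0.6,0,0,0],[0,0,-0.4,0,0,0],[0,0,-0.3,0,0,0],[0,0,-0.2,0,0,0],[0,0,0,0,0,0],[0,0,0,0,0,0]]}}

```text
clock: 21.5
position: [0.4782, -0.0987, 0.0768]
ee_rot: [-1.865, -2.528, -0.003]
force: [0.2, -0.4, -1.6]
width: 0.246
```

```bash
python3 f.py
```

```text
t 21.8 pos [ 0.4781 -0.0988  0.0768] yaw 107.18 pitch 0.05 ytilt 0.07 w 0.245 F [-0.6  1.  -1.5] q [ 0.5   0.45 -0.53  2.03  0.32  0.75  0.08]
tcp t -266.5 lat -172.2 norm 11.6
tip t -125.8 lat -227.4 norm -69.5
[ 0.04  0.4  -1.38  0.09 -0.16 -0.01]
0.88 [430.0, 97.0, 76.0, 63.0] [ 71. 164. 151.]
0.84 [219.0, 123.0, 88.0, 35.0] [58. 69. 77.]
```

Call:
{"name": "move_arm", "arguments": {"series": [[0,0,-0.1,0,0,0],[0,0,0,0,0,0],[0,0,0,0,0,0]]}}

```text
clock: 22.15
position: [0.4782, -0.0988, 0.0757]
ee_rot: [1.864, 2.528, 0.003]
force: [1.0, 0.4, -0.5]
width: 0.245
```

```bash
python3 f.py
```

```text
t 22.45 pos [ 0.4782 -0.0988  0.0757] yaw 107.18 pitch 0.05 ytilt 0.07 w 0.245 F [2.  0.1 0.3] q [ 0.5   0.45 -0.53  2.03  0.33  0.75  0.07]
tcp t -267.1 lat -172.1 norm 10.7
tip t -126.4 lat -227.3 norm -70.4
[ 0.75  0.37 -0.82  0.05 -0.32 -0.03]
0.94 [219.0, 124.0, 87.0, 33.0] [58. 69. 77.]
0.94 [433.0, 98.0, 75.0, 68.0] [ 71. 163. 150.]
```

Call:
{"name": "move_arm", "arguments": {"series": [[0,0,-0.03,0,0,0],[0,0,0,0,0,0],[0,0,0,0,0,0],[0,0,0,0,0,0],[0,0,0,0,0,0],[0,0,0,0,0,0],[0,0,0,0,0,0],[0,0,0,0,0,0]], "grip": 0.8}}

```text
clock: 23.3
position: [0.478, -0.0988, 0.0753]
ee_rot: [-1.864, -2.528, -0.002]
force: [0.1, -0.0, -0.6]
width: 0.798
```

Call:
{"name": "move_arm", "arguments": {"series": [[0,0,0,0,0,0],[0,0,0.5,0,0,0],[0,0,1.5,0,0,0],[0,0,2.5,0,0,0],[0,0,3,0,0,0],[0,0,3,0,0,0],[0,0,3,0,0,0],[0,0,3,0,0,0]]}}

```text
clock: 24.1
position: [0.4777, -0.0986, 0.242]
ee_rot: [-1.864, -2.529, -0.002]
force: [0.3, -0.9, 0.1]
width: 0.801
```

Call:
{"name": "move_arm", "arguments": {"series": [[0.6,-2,0,0,0,0],[0.6,-2,0,0,0,0],[0.6,-2,0,0,0,0],[0.3,-1,0,0,0,0],[0,0,0,0,0,0],[0,0,0,0,0,0]]}}

```text
clock: 24.7
position: [0.4988, -0.1678, 0.2403]
ee_rot: [-1.863, -2.528, -0.003]
force: [0.6, -0.2, 0.4]
width: 0.796
```

```bash
python3 -c "
from h import *
s,R=st(); im=snap('wrist')[1]; sc=snap('scene')[1]
A=cv2.resize(im['color'][0:300,120:420],(500,500),interpolation=cv2.INTER_CUBIC)
B=cv2.resize(sc['color'][175:245,235:305],(300,300),interpolation=cv2.INTER_CUBIC)
B=np.vstack([B,cv2.resize(sc['color'][190:290,290:390],(300,200),interpolation=cv2.INTER_CUBIC)])
save(np.hstack([A,B]),'end.png')"
```

```text
t 24.7 pos [ 0.4988 -0.1678  0.2403] yaw 107.22 pitch 0.11 ytilt 0.05 w 0.796 F [ 0.6 -0.2  0.4] q [ 0.66  0.31 -0.56  1.74  0.18  1.14  0.35]
```

View pics/end.png

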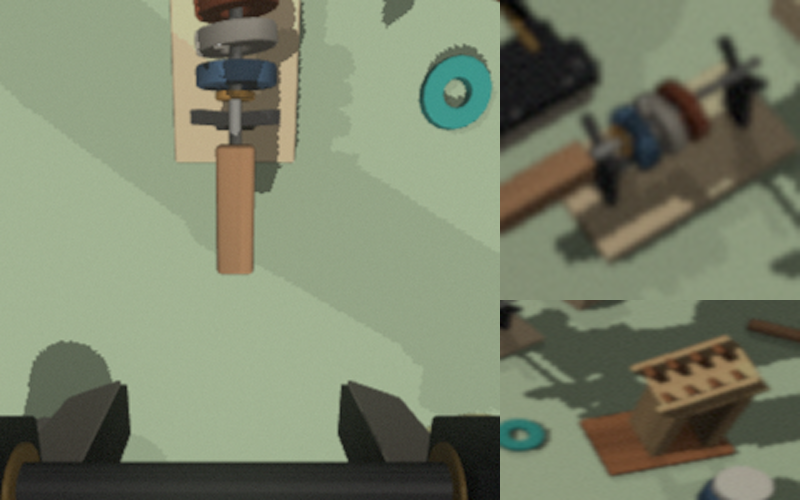

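The rod lies in both V posts (neck in the near one, shank in the far one), with the blue, white and red rings hanging between them. The stand is empty and the gripper is clear.

```bash
python3 -c "
from h import *
print(workorder.sign_off())"
```

```text
the job is handed in; nothing more can be done
None
```

The job is done and handed in at about 25 s of the 58 s allowed. I took the wooden-handled rod from the rack and threaded it up the 30° row through the blue, white and red rings. I lifted them out square to the row, levelled the rod away from the stand, laid it back in both V posts and only then let go.

**Last checks:**
- **Rod and rings:** the final picture shows the neck in the near V and the shank in the far V, with all three rings hanging between the posts.
- **Stand and surroundings:** the stand is empty and the gripper is clear of everything. The loose teal ring looks undisturbed. I did not check the other bystanders one by one at the end.
- **Forces:** the wrist force stayed at about 3 N or less in every reading.

**Checks that disagreed:**
- The scene camera put the rod tip about 1 px (3–4 mm) from where I predicted, which the ring-hole clearance covered.
- While the rings were on the rod, the averaged weight reading rose about 0.8 N, against 1.2 N expected for three rings. That was within the noise, and sampling the wrist image showed all three on the rod.
- The network missed some rings in the stand, so I placed those from my own fit to the picture.

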